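# Slim device carton to the top of the pile on the display stand

## Robot

A 6-joint arm with a two-finger parallel gripper is mounted at the origin on the work surface. World frame = base frame: x ahead of the robot, y to its left, z up, the work surface at z = 0. Lengths are in mm, angles in degrees, forces in N, time in s.
With the tool pointing down it reaches from about 350 to 850 mm from the base axis. Payload 8.1 kg.
Tool frame: the origin (TCP) lies midway between the tips of the shut fingers; the grasp point (between the pads) lies 19 mm behind it; z points along the fingers, y is the line along which they close (so a half turn about z gives the same grasp; the last joint's range is limited). The gripper opens to 85 mm and grips with 20 to 120 N. Pads are 22 mm wide; open, the fingers measure 114 mm over their backs; the gripper's body (76 mm by 85 mm) begins 54 mm behind the grasp point. The pads swing forward as they close: fully open they stand 13 mm farther back than shut.
Start: joints at [-71.356, 7.471, 85.268, -0, 87.261, -4.893], TCP at [239.626, -550.077, 231.292] pointing down, gripper open.
Joint ranges: [-169.43, 169.43], [-51.17, 129.36], [1.28, 143.12], [-76.62, 256.62], [0, 156.53], [-152.29, 152.29]. Speed limits (degrees/s): [136.94, 136.94, 159.86, 180, 180, 180].

## Interface

Orientations are given as [roll, pitch, yaw] about the fixed x, y, z axes, in that order (R = Rz(yaw) Ry(pitch) Rx(roll)).
In Python, from bench import sense, snapshot, order, finder gives the robot as it stands.
- The arm moves only by the tool send_rows, never from a script. Its argument "steps" is a list of rows, each a list of 2 entries, a list of its own where there are three numbers: the shift along the world's x, y, z in units of 30 mm (1.0 is 30 mm), then the turn, a rotation vector about the world's x, y, z in rad. In form: [[[dx, dy, dz], [wx, wy, wz]], ...]. A call has 1 to 10 rows; each row is the pose to reach, as a shift and turn from the pose commanded when the call began; what a row does not reach only later rows make up. A row lasts 1/8 s, in which the tool goes at most 62.5 mm and 10.7 degrees, less where a joint would pass 70% of its speed; a pose out of reach is approached as far as the arm can. A call with a gripper value outside its range is refused whole. "fingers" is the closure, from 0 (fully open) to 1 (shut), set as the call begins (left out, the last holds). The fingers move at their own pace and stop on an object; "squeeze" is the grip in N (left out, the last holds). Time passes only in rows, so rows that repeat a pose let the fingers close. It gives the time, the measured TCP pose, the force, the opening and the grip force at its end, in the units of the state.
- sense(): the state, without advancing time (a new reading comes with each control period).
- snapshot(name): name is "scene" or "top" or "wrist"; returns a dict with "img" (480x640x3 uint8, red, green, blue), "K" (3x3 intrinsics, pixels), "k1" (the pictures are not rectified: a ray, as slopes to the right and down, at radius r is drawn at 1 + k1 r^2 times it, then the intrinsics apply), "pose" (4x4, takes a point from camera to world coordinates). Camera axes: x right, y up, looking along -z (the intrinsics and any distortion apply to the point x, -y, -z); pixel columns grow to the right and rows downward; lengths in mm; the calibration is good to about 2 mm. A picture is of the moment at which its call begins. There is no depth.
- order.hand_in(): hands the job in; it is judged then, once.
Trained networks look in the newest picture that a camera, given by its name, has taken for a name from the list of things; names that differ only in an ending like _2 or _b are one class to them, and where a whole thing is asked for, a point or a joint stands for the part that bears it (a point fixed in the world has none). Each returns a list of dicts, best first, with "confidence" (0 to 1); they miss things now and then, are a little off and sometimes report something else, mostly with a low value. They report only what shows in the picture. A call takes as long as a camera call. They do not tell look-alikes from the thing itself.
- finder.find_in(label, camera): "box" ([left, top, width, height] as shares, 0 to 1, of the picture: columns of its width, rows of its height, round what is visible of it).
- finder.trace(label, camera): "mask" (480x640 bool, what is visible of it) and "box" ([left, top, width, height] as shares, 0 to 1, of the picture: columns of its width, rows of its height, round what is visible of it).
- finder.pinpoint(label, camera): "at" ([column, row] as shares, 0 to 1, of the picture: columns of its width, rows of its height: a listed point, or the origin of a listed thing).
The state is a dict: "time": time; "joint_pos": joint angles; "qd": joint speeds; "joint_efforts": joint torques, N m; "tool_pos": TCP position; "tcp_rot": TCP orientation; "ft_force": force on the tool from outside, world axes, zero at the start; "wrist_torque": the same for the moment, N m; "finger_gap": finger opening in mm; "grip_force": force on a finger pad.
Only numpy, scipy, OpenCV 4.12 (cv2) and the standard library are available. Lean on these libraries where they do the work, as an engineer would, in place of code of your own. Each camera call takes 0.05 s, during which the arm holds its last target. There are 200 camera calls.

## Task

The slim long carton lies under the deep long carton in their two-carton pile, but it is to be shown first. Lift the deep carton off and set it flat in the middle of the empty wooden stand, lengthwise along it, then stack the slim carton squarely and flush on top of it. Set the cartons down rather than dropping them, and leave the other pile, of squarish cartons, as it is.

Things in the scene. Friction and masses are not known exactly. Their poses are not given: they have to be found in the camera images.
- deep_carton: Deep long carton of plain brown cardboard, closed, rigid, 140 x 62 x 50 mm (its x, y, z), about 0.2 kg. It starts on top of the slim carton, roughly lengthwise along it. Origin at the centre of its underside, x along its length, z up. Grip it from above across its 62 mm width.
- slim_carton: Slim long carton of plain brown cardboard, closed, rigid, 140 x 62 x 36 mm (its x, y, z), about 0.16 kg. It starts flat on the table, under the deep carton. Origin at the centre of its underside, x along its length, z up. Grip it from above across its 62 mm width.
- empty_stand: Empty display stand: a fixed low wooden slab, 180 x 110 x 20 mm (its x, y, z). Origin at the centre of its underside, on the table, so its flat top is 20 mm above the origin; x along its length. (The same kind of slab with a white round detector on it is not the one.)
- square_top: Bystander to leave alone: the upper carton, 86 x 82 x 32 mm, of the pile of two squarish brown cartons. It rests on a 98 x 94 x 44 mm carton, so the pile is 76 mm high. Origin at the centre of its underside, z up.
Things that resemble listed ones, but are neither listed nor needed, are in the scene too. Leave any blue, red or yellow look-alike of the slim_carton alone.

How it is judged:
By the outcome, as a careful person would: the job done as asked, in the order asked, and still so for the second after the job is handed in, with the robot touching nothing.
It also fails if it takes over 61 s, if anything falls off the work surface, if the arm or the gripper's body presses on something with over 40 N, if the wrist force passes 120 N, or if a joint passes its speed limit or range.

## Working session

There is one attempt and no reset: what is moved stays moved. The work goes in short steps, Python scripts to look and compute and a tool call to move; the robot and the scene stay as the last step left them, time stands still between calls to the robot, and variables do not carry over. Pictures are saved under pics/ and viewed, at most 10 in all, crops included, and the job is handed in when it is done.

Besides the shell and the picture viewer there is one more tool, called by a JSON object that holds its "method" and its "body", one argument or row to a line. send_rows: Moves the arm, as the interface text tells. Its arguments: {"type":"object","properties":{"steps":{"type":"array"},"fingers":{"type":"number"},"squeeze":{"type":"number"}},"required":["steps"]}

```bash
mkdir -p pics; ls
python3 - <<'E'
from bench import sense,snapshot,finder
import cv2,numpy as np
for c in ["scene","top"]:
    s=snapshot(c); cv2.imwrite(f"pics/{c}0.png",s["img"][:,:,::-1]); print(c,s["K"].tolist(),s["k1"],s["pose"].round(3).tolist())
    for l in ["deep_carton","slim_carton","empty_stand","square_top"]:
        print(l,[(round(d["confidence"],2),(np.array(d["box"])*[640,480,640,480]).round().tolist()) for d in finder.find_in(l,c)][:5])
print(sense())
E
```

```text
pics
scene [[569.5296038006167, 0.0, 317.87013825120187], [0.0, 569.5296038006167, 232.53732666129434], [0.0, 0.0, 1.0]] -0.09253317751530307 [[0.266, -0.682, 0.682, 1300.413], [0.964, 0.18, -0.196, -267.174], [0.011, 0.709, 0.705, 982.61], [0.0, 0.0, 0.0, 1.0]]
deep_carton [(0.6, [251.0, 300.0, 71.0, 69.0])]
slim_carton [(0.9, [141.0, 329.0, 64.0, 77.0]), (0.75, [461.0, 261.0, 58.0, 57.0]), (0.68, [148.0, 181.0, 54.0, 47.0]), (0.57, [254.0, 335.0, 64.0, 47.0])]
empty_stand [(0.72, [403.0, 198.0, 51.0, 58.0])]
square_top [(0.67, [385.0, 269.0, 53.0, 49.0])]
top [[513.75949102976, 0.0, 333.6788376198393], [0.0, 513.75949102976, 236.12303390232688], [0.0, 0.0, 1.0]] -0.1343284194623033 [[0.01, 0.997, -0.071, 307.529], [-1.0, 0.01, -0.004, -30.759], [-0.004, 0.071, 0.997, 1375.677], [0.0, 0.0, 0.0, 1.0]]
deep_carton [(0.91, [356.0, 108.0, 49.0, 58.0])]
slim_carton [(0.95, [180.0, 131.0, 55.0, 41.0]), (0.87, [442.0, 119.0, 43.0, 56.0]), (0.8, [421.0, 302.0, 51.0, 54.0]), (0.75, [359.0, 127.0, 42.0, 40.0]), (0.48, [198.0, 200.0, 54.0, 73.0])]
empty_stand [(0.57, [196.0, 196.0, 60.0, 78.0])]
square_top [(0.76, [263.0, 130.0, 31.0, 39.0])]
{'time': 0.5, 'joint_pos': array([-7.13550588e+01,  7.47244956e+00,  8.52689864e+01, -2.83377927e-04,
        8.72621809e+01, -4.89393947e+00]), 'qd': array([ 0.02259634, -0.02920461, -0.01267032, -0.04912989, -0.04145386,
       -0.00563815]), 'joint_efforts': array([-1.13362392e-03, -5.68716180e+01, -5.00360191e+01, -1.50101960e-04,
        2.89044452e-03,  1.72400445e-05]), 'tool_pos': array([ 239.62899433, -550.05672204,  231.26744693]), 'tcp_rot': array([-1.79996372e+02, -2.65333478e-05,  2.35388942e+01]), 'ft_force': array([-1.03980659, -0.61877989, -0.15914769]), 'wrist_torque': array([ 0.04533741, -0.0186772 ,  0.01703878]), 'grip_force': 0.0, 'finger_gap': 85.30687204721757}
```

View pics/scene0.png

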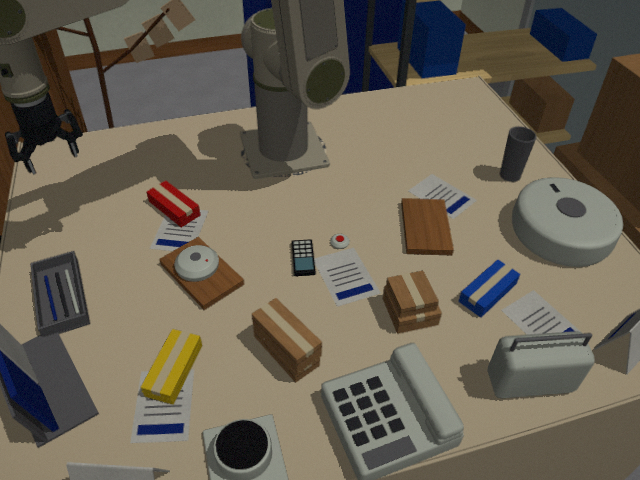

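View pics/top0.png

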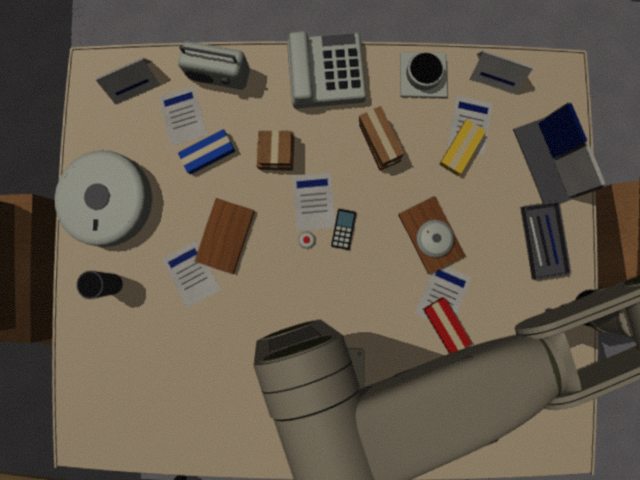

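The scene picture shows the brown long pile at about (287,340), the empty stand at (427,226), the detector stand at (200,270), and the square pile at (412,300). The top picture shows the pile at (381,137), the empty stand at (226,236) and the square pile at (275,150). The red, blue and yellow slim cartons are look-alikes. Only the plain brown one under the deep carton fits.

```bash
cat > h.py <<'E'
import cv2,numpy as np
from scipy.optimize import minimize
from bench import sense,snapshot,finder
def proj(s,P):
    T=np.linalg.inv(s["pose"]); p=np.c_[P,np.ones(len(P))]@T.T
    q=np.c_[p[:,0]/-p[:,2],-p[:,1]/-p[:,2]]; r2=(q**2).sum(1,keepdims=True)
    q=q*(1+s["k1"]*r2); K=s["K"]; return q*[K[0,0],K[1,1]]+[K[0,2],K[1,2]]
def ray(s,uv,z):
    K=s["K"]; d=np.array([(uv[0]-K[0,2])/K[0,0],(uv[1]-K[1,2])/K[1,1]]); q=d.copy()
    for _ in range(20): q=d/(1+s["k1"]*(q@q))
    v=s["pose"][:3,:3]@[q[0],-q[1],-1]; o=s["pose"][:3,3]; return o+v*(z-o[2])/v[2]
def corners(x,y,yaw,L,W,z0,z1):
    c,n=np.cos(yaw),np.sin(yaw)
    return np.array([[x+c*a*L/2-n*b*W/2,y+n*a*L/2+c*b*W/2,z] for z in (z0,z1) for a,b in((1,1),(1,-1),(-1,-1),(-1,1))])
def sil(s,boxes):
    m=np.zeros((480,640),np.uint8)
    for b in boxes:
        h=cv2.convexHull((proj(s,corners(*b))*16).round().astype(np.int32)); cv2.fillConvexPoly(m,h,255,cv2.LINE_AA,4)
    return m/255.
def fit(views,boxf,p0,step):
    # views: (snapshot, mask); boxf(p)->boxes
    f=lambda p:sum(np.abs(sil(s,boxf(p))-m).sum()/m.sum() for s,m in views)
    best=None
    for _ in range(3):
        sx=np.vstack([p0]+[np.array(p0)+np.eye(len(p0))[i]*step[i] for i in range(len(p0))])
        r=minimize(f,p0,method="Nelder-Mead",options=dict(initial_simplex=sx,xatol=.01,fatol=1e-5,maxiter=600)); p0=r.x; step=-np.array(step)/2
    return r.x,r.fun
def mask(label,cam,near,n=None):
    for d in finder.trace(label,cam):
        b=np.array(d["box"])*[640,480,640,480]; c=b[:2]+b[2:]/2
        if np.hypot(*(c-near))<(n or 25): return d["mask"],d["confidence"]
    return None,0
def draw(img,s,boxes,cols=((0,255,0),(0,0,255),(255,0,0))):
    for b,c in zip(boxes,cols):
        q=proj(s,corners(*b)).round().astype(int)
        for i in range(4):
            for u,v in((i,(i+1)%4),(4+i,4+(i+1)%4),(i,i+4)): cv2.line(img,tuple(map(int,q[u])),tuple(map(int,q[v])),c,1)
    return img
E
cat > a.py <<'E'
from h import *
S={c:None for c in("top","scene")}; M={}
near={"top":{"deep_carton":(380,137),"slim_carton":(380,147),"empty_stand":(226,236),"square_top":(275,150)},
"scene":{"deep_carton":(287,335),"slim_carton":(286,357),"empty_stand":(427,226),"square_top":(412,295)}}
for c in S:
    S[c]=snapshot(c)
    for l in near[c]:
        M[c,l],cf=mask(l,c,near[c][l]); print(c,l,round(cf,2),None if M[c,l] is None else int(M[c,l].sum()))
st=ray(S["top"],near["top"]["empty_stand"],20); pl=ray(S["top"],near["top"]["deep_carton"],60)
print(st,pl,ray(S["top"],(275,150),70))
def v(*ls):
    o=[]
    for c in S:
        ms=[M[c,l] for l in ls]
        if all(m is not None for m in ms): o.append((S[c],np.any(ms,axis=0).astype(float)))
    return o
for y0 in(-.3,-1.2,.4):
    vs=v("empty_stand"); 
    if vs: print("stand",*fit(vs,lambda p:[(p[0],p[1],p[2],180,110,0,20)],[st[0],st[1],y0],[10,10,.2]))
for y0 in(.4,-.2):
    vs=v("deep_carton")
    if vs: print("deep",len(vs),*fit(vs,lambda p:[(p[0],p[1],p[2],140,62,36,86)],[pl[0],pl[1],y0],[10,10,.2]))
    vs=v("deep_carton","slim_carton")
    if vs: print("both",len(vs),*fit(vs,lambda p:[(p[0],p[1],p[2],140,62,36,86),(p[3],p[4],p[5],140,62,0,36)],[pl[0],pl[1],y0]*2,[10,10,.2]*2))
E
python3 a.py
```

```text
top deep_carton 0.68 1541
top slim_carton 0.54 68
top empty_stand 0.56 2816
top square_top 0.62 1109
scene deep_carton 0.89 2802
scene slim_carton 0.74 519
scene empty_stand 0.67 2439
scene square_top 0.61 1739
[401.18221645 262.08999741  20.        ] [ 662.34318398 -143.45695002   60.        ] [622.65086575 129.63415331  70.        ]
stand [ 4.01967151e+02  2.69467915e+02 -3.18620996e-01] 0.18095131160201977
stand [ 4.02673817e+02  2.68971587e+02 -3.18633692e-01] 0.18204984429801963
stand [ 4.02205942e+02  2.69498317e+02 -3.18583393e-01] 0.18123372385127595
deep 2 [ 6.64085516e+02 -1.45640067e+02  4.27685011e-01] 0.1448792863596314
both 2 [ 6.64680891e+02 -1.45390804e+02  4.15852238e-01  6.63924918e+02
 -1.47248063e+02  3.53950272e-01] 0.2150038743381511
deep 2 [ 6.64114263e+02 -1.45693802e+02  4.25148441e-01] 0.14549475968115122
both 2 [ 6.64933465e+02 -1.45239689e+02  4.16663242e-01  6.63470337e+02
 -1.47711946e+02  3.50048694e-01] 0.21534399215719302
```

{"method": "send_rows", "body": {
  "steps": [
    [[1.4, 1.35, 0.5], [0, 0, 0]],
    [[2.8, 2.7, 1], [0, 0, 0]],
    [[4.2, 4.05, 1.5], [0, 0, 0]],
    [[5.6, 5.4, 2], [0, 0, 0]],
    [[7, 6.8, 2.3], [0, 0, 0]],
    [[8.5, 8.1, 2.3], [0, 0, 0]],
    [[9.9, 9.5, 2.3], [0, 0, 0]],
    [[11.3, 10.8, 2.3], [0, 0, 0]],
    [[12.7, 12.1, 2.3], [0, 0, 0]],
    [[14.1, 13.5, 2.3], [0, 0, 0]]
  ],
  "fingers": 0
}}

```text
time: 2.25
tool_pos: [663.8, -143.8, 300.3]
tcp_rot: [180.0, -0.0, 23.5]
ft_force: [0.5, -1.1, -0.4]
finger_gap: 85.5
grip_force: 0.0
```

```bash
cat > b.py <<'E'
from h import *
print(sense()["tool_pos"],sense()["tcp_rot"],sense()["time"])
s=snapshot("wrist"); print(s["pose"].round(2).tolist())
d=[(664.7,-145.4,.416,140,62,36,86),(663.7,-147.5,.352,140,62,0,36)]
for l in("deep_carton","slim_carton"):
    for t in finder.trace(l,"wrist"): print(l,t["confidence"],(np.array(t["box"])*[640,480,640,480]).round())
raw=s["img"][:,:,::-1].copy(); cv2.imwrite("pics/w1.png",draw(raw,s,d))
E
python3 b.py
```

```text
[ 663.83456106 -143.79950789  300.3317034 ] [ 1.79980092e+02 -7.37434438e-03  2.35212603e+01] 2.25
[[0.4, 0.88, 0.26, 730.26], [-0.92, 0.38, 0.11, -114.31], [0.0, -0.28, 0.96, 442.5], [0.0, 0.0, 0.0, 1.0]]
deep_carton 0.61 [286. 135.  67. 140.]
slim_carton 0.88 [414. 226. 122.  90.]
slim_carton 0.88 [ 0. 36. 16. 60.]
```

View pics/w1.png

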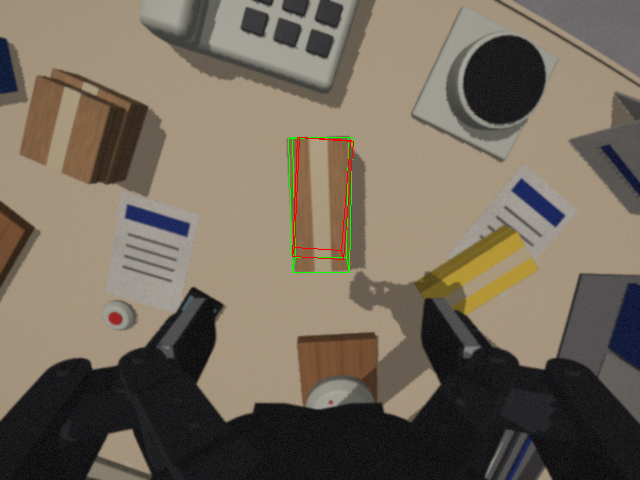

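The wrist picture shows the brown pile at (320,200) directly below the tool. The yellow look-alike is at (480,265), the square pile at (85,125) and the detector stand at (338,370). My estimated box sits about 3–4 px left of the carton, so I'll refine it and check a crop.

```bash
cat > c.py <<'E'
from h import *
s=snapshot("wrist"); t=snapshot("top"); sc=snapshot("scene")
m,_=mask("deep_carton","wrist",(320,203),40); print(m is not None and m.sum())
f=lambda p:[(p[0],p[1],p[2],140,62,36,86)]
V=[(s,m.astype(float))] if m is not None else []
r,e=fit(V,f,[664,-145.5,.42],[6,6,.1]); print("wrist",r,np.degrees(r[2]),e)
raw=s["img"][:,:,::-1].copy()
big=cv2.resize(raw[110:300,220:420],None,fx=3.1,fy=3.1,interpolation=cv2.INTER_CUBIC)
q=proj(s,corners(*f(r)[0]))[4:]; cv2.polylines(big,[((q-[220,110])*3.1).round().astype(np.int32)],True,(0,255,0),1)
cv2.imwrite("pics/w2.png",big)
E
python3 c.py
```

```text
8119
wrist [ 6.65372995e+02 -1.45325362e+02  4.59915089e-01] 26.351193556587003 0.04485967314626306
```

View pics/w2.png

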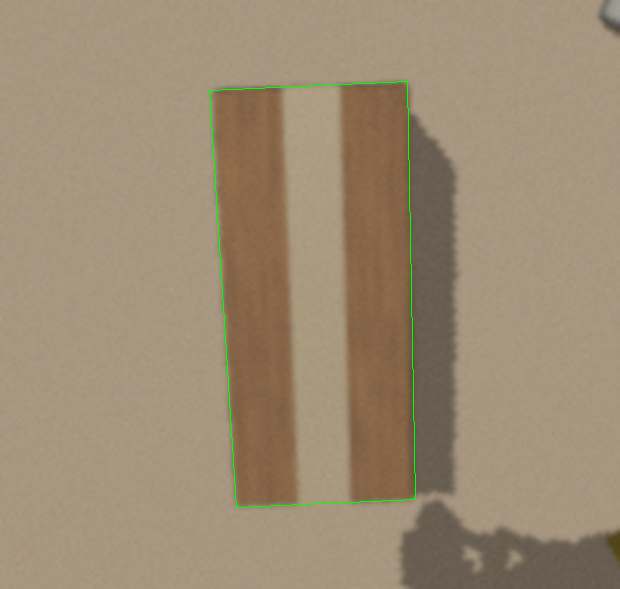

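The enlarged crop confirms the plain brown deep carton with its tape strip, corners at (210,90), (407,82), (415,498) and (236,507). The refined outline matches it.

```bash
python3 -c "
from bench import sense
s=sense();print(s['tool_pos'],s['tcp_rot'],s['time'])"
```

```text
[ 662.07760259 -146.15248756  300.58129916] [1.79976631e+02 3.93035587e-03 2.34657499e+01] 2.6
```

{"method": "send_rows", "body": {
  "steps": [
    [[0.09, 0, -1.5], [0, 0, 0.05]],
    [[0.09, 0, -3], [0, 0, 0.05]],
    [[0.09, 0, -4.5], [0, 0, 0.05]],
    [[0.09, 0, -5.7], [0, 0, 0.05]],
    [[0.09, 0, -6.7], [0, 0, 0.05]],
    [[0.09, 0, -7.5], [0, 0, 0.05]],
    [[0.09, 0, -8.2], [0, 0, 0.05]],
    [[0.09, 0, -8.67], [0, 0, 0.05]],
    [[0.09, 0, -8.67], [0, 0, 0.05]]
  ]
}}

```text
time: 3.72
tool_pos: [664.4, -145.2, 39.0]
tcp_rot: [-179.9, 0.1, 26.4]
ft_force: [-0.1, 0.6, -0.5]
finger_gap: 85.3
grip_force: 0.0
```

{"method": "send_rows", "body": {
  "steps": [
    [[0, 0, 0], [0, 0, 0]],
    [[0, 0, 0], [0, 0, 0]],
    [[0, 0, 0], [0, 0, 0]],
    [[0, 0, 0], [0, 0, 0]],
    [[0, 0, 0], [0, 0, 0]],
    [[0, 0, 0], [0, 0, 0]]
  ],
  "fingers": 1,
  "squeeze": 35
}}

```text
time: 4.47
tool_pos: [666.4, -145.3, 41.8]
tcp_rot: [179.9, -0.1, 26.4]
ft_force: [0.0, -0.3, 6.3]
finger_gap: 62.0
grip_force: 40.0
```

{"method": "send_rows", "body": {
  "steps": [
    [[0, 0, 0.2], [0, 0, 0]],
    [[0, 0, 0.6], [0, 0, 0]],
    [[0, 0, 1.2], [0, 0, 0]],
    [[0, 0, 2], [0, 0, 0]],
    [[0, 0, 3], [0, 0, 0]],
    [[0, 0, 4], [0, 0, 0]],
    [[0, 0, 5], [0, 0, 0]],
    [[0, 0, 5], [0, 0, 0]]
  ]
}}

```text
time: 5.48
tool_pos: [667.5, -145.7, 195.2]
tcp_rot: [179.7, -0.3, 26.4]
ft_force: [0.8, 0.1, -2.4]
finger_gap: 61.9
grip_force: 39.5
```

```bash
cat > d.py <<'E'
from h import *
t=snapshot("top"); sc=snapshot("scene"); s=sense(); print(s["time"],s["tool_pos"],s["ft_force"],s["finger_gap"])
mt,_=mask("empty_stand","top",(226,236)); ms,_=mask("empty_stand","scene",(427,226))
f=lambda p:[(p[0],p[1],p[2],180,110,0,20)]
V=[]
for n,S,m in(("t",t,mt),("s",sc,ms)):
    if m is None: print(n,"none"); continue
    # GrabCut refinement
    k=np.ones((7,7),np.uint8); g=np.full(m.shape,0,np.uint8); m8=m.astype(np.uint8)
    g[cv2.dilate(m8,k,iterations=3)>0]=2; g[m]=3; g[cv2.erode(m8,k,iterations=2)>0]=1
    cv2.grabCut(S["img"][:,:,::-1].copy(),g,None,np.zeros((1,65)),np.zeros((1,65)),6,cv2.GC_INIT_WITH_MASK)
    gm=((g==1)|(g==3)).astype(float); V.append((S,gm)); print(n,m.sum(),gm.sum(),fit([(S,gm)],f,[402,269,-.32],[8,8,.1]))
r,e=fit(V,f,[402,269,-.32],[8,8,.1]); print("both",r,np.degrees(r[2]),e)
out=[]
for S,(x0,y0) in((t,(166,176)),(sc,(367,166))):
    b=cv2.resize(S["img"][y0:y0+120,x0:x0+120,::-1].copy(),None,fx=3.3,fy=3.3,interpolation=cv2.INTER_CUBIC)
    q=proj(S,corners(*f(r)[0])); 
    for z in(q[:4],q[4:]): cv2.polylines(b,[((z-[x0,y0]+.5)*3.3).round().astype(np.int32)],True,(0,255,0),1)
    out.append(b)
cv2.imwrite("pics/st.png",np.hstack(out))
E
python3 d.py
```

```text
5.575 [ 665.32161722 -145.0772465   190.19323439] [ 0.07700949  0.34535748 -2.2617767 ] 61.95091703411654
t 2788 2829.0 (array([ 4.03058239e+02,  2.69083164e+02, -3.05781301e-01]), np.float64(0.05529287006425051))
s 2488 2552.0 (array([ 4.02034853e+02,  2.68596922e+02, -3.25033599e-01]), np.float64(0.07030856229639192))
both [ 4.02680776e+02  2.69201457e+02 -3.09953256e-01] -17.759013424439736 0.12918478589495305
```

View pics/st.png

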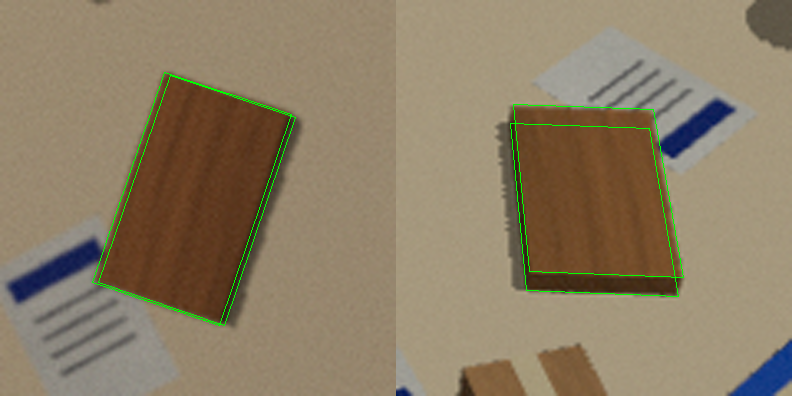

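The crop shows the stand with the fitted outline matching in both views. I'll use (402.5, 269) with yaw -17.8°.

{"method": "send_rows", "body": {
  "steps": [
    [[-0.6, 0.9, 0], [0, 0, -0.03]],
    [[-1.6, 2.5, 0], [0, 0, -0.1]],
    [[-2.7, 4.2, 0], [0, 0, -0.2]],
    [[-3.8, 6, 0], [0, 0, -0.32]],
    [[-5, 7.8, 0], [0, 0, -0.44]],
    [[-6.1, 9.6, 0], [0, 0, -0.56]],
    [[-7.2, 11.3, 0], [0, 0, -0.67]],
    [[-8.2, 12.9, 0], [0, 0, -0.75]],
    [[-8.76, 13.8, 0], [0, 0, -0.771]],
    [[-8.76, 13.8, 0], [0, 0, -0.771]]
  ]
}}

```text
time: 6.92
tool_pos: [400.4, 270.2, 188.6]
tcp_rot: [179.9, 0.1, -17.6]
ft_force: [0.5, -0.3, -1.6]
finger_gap: 61.7
grip_force: 39.6
```

{"method": "send_rows", "body": {
  "steps": [
    [[0, 0, -0.6], [0, 0, 0]],
    [[0, 0, -1.6], [0, 0, 0]],
    [[0, 0, -2.7], [0, 0, 0]],
    [[0, 0, -3.7], [0, 0, 0]],
    [[0, 0, -4.5], [0, 0, 0]],
    [[0, 0, -5], [0, 0, 0]],
    [[0, 0, -5.25], [0, 0, 0]],
    [[0, 0, -5.4], [0, 0, 0]],
    [[0, 0, -5.4], [0, 0, 0]]
  ]
}}

```text
time: 8.05
tool_pos: [402.9, 269.0, 28.5]
tcp_rot: [-180.0, -0.0, -17.8]
ft_force: [0.3, 0.1, -1.4]
finger_gap: 61.8
grip_force: 39.6
```

{"method": "send_rows", "body": {
  "steps": [
    [[0, 0, -0.04], [0, 0, 0]],
    [[0, 0, -0.08], [0, 0, 0]],
    [[0, 0, -0.1], [0, 0, 0]],
    [[0, 0, -0.1], [0, 0, 0]]
  ]
}}

```text
time: 8.55
tool_pos: [402.8, 269.2, 25.8]
tcp_rot: [-180.0, -0.0, -17.8]
ft_force: [-2.4, -0.6, 4.8]
finger_gap: 61.9
grip_force: 40.2
```

{"method": "send_rows", "body": {
  "steps": [
    [[0, 0, -0.03], [0, 0, 0]],
    [[0, 0, -0.03], [0, 0, 0]]
  ]
}}

```text
time: 8.8
tool_pos: [402.9, 269.2, 25.7]
tcp_rot: [-180.0, -0.0, -17.8]
ft_force: [-6.4, -2.5, 14.9]
finger_gap: 61.7
grip_force: 41.2
```

{"method": "send_rows", "body": {
  "steps": [
    [[0, 0, 0.03], [0, 0, 0]],
    [[0, 0, 0.03], [0, 0, 0]],
    [[0, 0, 0.03], [0, 0, 0]],
    [[0, 0, 0.03], [0, 0, 0]],
    [[0, 0, 0.03], [0, 0, 0]]
  ],
  "fingers": 0
}}

```text
time: 9.43
tool_pos: [402.5, 268.9, 25.1]
tcp_rot: [180.0, 0.0, -17.8]
ft_force: [0.5, 0.1, -0.1]
finger_gap: 85.5
grip_force: 0.0
```

{"method": "send_rows", "body": {
  "steps": [
    [[0, 0, 0.5], [0, 0, 0]],
    [[0, 0, 1.2], [0, 0, 0]],
    [[0, 0, 2.2], [0, 0, 0]],
    [[0, 0, 3.5], [0, 0, 0]],
    [[0, 0, 5], [0, 0, 0]],
    [[0, 0, 6.5], [0, 0, 0]],
    [[0, 0, 8], [0, 0, 0]],
    [[0, 0, 9.2], [0, 0, 0]],
    [[0, 0, 9.2], [0, 0, 0]]
  ]
}}

```text
time: 10.55
tool_pos: [403.9, 269.7, 306.4]
tcp_rot: [-179.7, -0.3, -17.8]
ft_force: [0.8, -0.2, -0.0]
finger_gap: 85.1
grip_force: 0.0
```

```bash
cat > e.py <<'E'
from h import *
import time
s=snapshot("wrist"); q=sense(); print(q["time"],q["tool_pos"],q["tcp_rot"])
c=proj(s,np.array([[402.6,269.1,70]]))[0]
m,_=mask("deep_carton","wrist",c,50); print(c,m is not None and m.sum())
f=lambda p:[(p[0],p[1],p[2],140,62,20,70)]; g=lambda p:[(p[0],p[1],p[2],180,110,0,20)]
r=None
if m is not None: r,e=fit([(s,m.astype(float))],f,[402.6,269.1,-.31],[6,6,.05]); print("deep",r,np.degrees(r[2]),e)
ms,_=mask("empty_stand","wrist",c,80)
if ms is not None:
    u=(ms|m).astype(float) if m is not None else ms*1.
    rs,e=fit([(s,u)],lambda p:g(p)+f(r),[402.6,269.1,-.31],[6,6,.05]); print("stand",rs,np.degrees(rs[2]),e)
raw=s["img"][:,:,::-1].copy(); cv2.imwrite("pics/w3.png",draw(raw,s,(f(r) if r is not None else [])+g(rs if ms is not None else [402.6,269.1,-.31])))
E
python3 e.py
```

```text
10.6 [403.19251086 269.30582031 303.87637485] [-1.79819942e+02 -1.76682927e-01 -1.77708944e+01]
[320.9155682  205.98902305] 7335
deep [ 4.02071909e+02  2.70192972e+02 -3.17256218e-01] -18.17744228717556 0.029625887164681824
stand [ 4.03926127e+02  2.68312024e+02 -3.06185778e-01] -17.54315284955136 0.03702359455609542
```

View pics/w3.png

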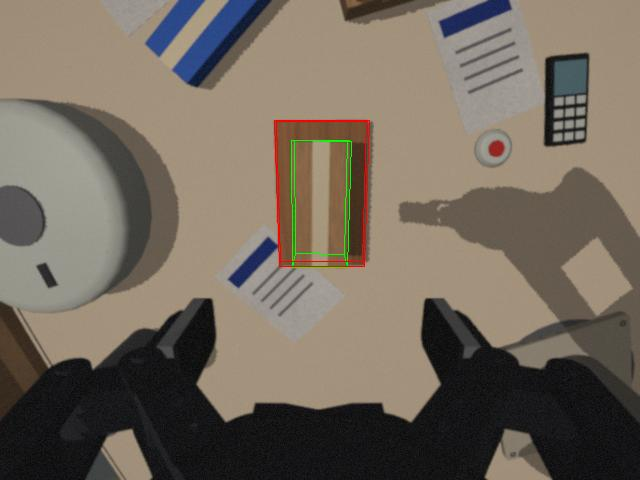

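The wrist picture shows the deep carton centred on the stand, top corners about (292,141) to (348,254), with stand corners (275,121) to (365,266). It is within about 2.6 mm of the middle. I'll take one settled reference shot, then go to the slim carton.

```bash
python3 -c "
from bench import snapshot
for _ in range(3): snapshot('top')"; python3 e.py
```

```text
10.9 [401.97893975 268.64873878 300.01130273] [ 1.79913436e+02  8.71035254e-02 -1.77736723e+01]
[317.83850602 204.15623752] 7413
deep [ 4.02147137e+02  2.69962501e+02 -3.15405778e-01] -18.071419901639302 0.05270391442696058
stand [ 4.04576516e+02  2.68356653e+02 -2.93798667e-01] -16.833423659208293 0.03362768138982973
```

{"method": "send_rows", "body": {
  "steps": [
    [[0.7, -1.2, 0], [0, 0, 0.05]],
    [[1.8, -2.9, 0], [0, 0, 0.14]],
    [[3, -4.7, 0], [0, 0, 0.25]],
    [[4.1, -6.5, 0], [0, 0, 0.36]],
    [[5.2, -8.3, 0], [0, 0, 0.47]],
    [[6.3, -10, 0], [0, 0, 0.57]],
    [[7.3, -11.6, 0], [0, 0, 0.65]],
    [[8.2, -13, 0], [0, 0, 0.7]],
    [[8.73, -13.83, 0], [0, 0, 0.73]],
    [[8.73, -13.83, 0], [0, 0, 0.73]],
    [[8.73, -13.83, 0], [0, 0, 0.73]]
  ]
}}

```text
invalid input at $.steps: expected 1 to 10 rows
```

```bash
cat > g.py <<'E'
from h import *
f=lambda p:[(p[0],p[1],p[2],140,62,0,36)]
for i in range(4):
    s=snapshot("wrist")
    if i<2: continue
    q=sense(); print(q["time"],q["tool_pos"],q["tcp_rot"])
    c=proj(s,np.array([[664.,-147,30]]))[0]
    m,_=mask("slim_carton","wrist",c,50)
    if m is None: print("none"); continue
    r,e=fit([(s,m.astype(float))],f,[664,-147,.4],[6,6,.05]); print("slim",r,np.degrees(r[2]),e)
raw=s["img"][:,:,::-1].copy(); cv2.imwrite("pics/w4.png",draw(raw,s,f(r)))
E
python3 g.py
```

```text
11.15 [402.42546137 268.88411222 300.88986786] [ 1.79978168e+02  2.26898748e-02 -1.77718008e+01]
none
11.25 [402.51012755 268.88368213 301.06926897] [ 1.79990097e+02  9.08845960e-03 -1.77763239e+01]
noneTraceback (most recent call last):
  File "g.py", line 11, in <module>
    raw=s["img"][:,:,::-1].copy(); cv2.imwrite("pics/w4.png",draw(raw,s,f(r)))
                                                                          ^
NameError: name 'r' is not defined
```

That call was refused because it had 11 rows, so I'm sending it again with 10.

{"method": "send_rows", "body": {
  "steps": [
    [[0.7, -1.2, 0], [0, 0, 0.05]],
    [[1.8, -2.9, 0], [0, 0, 0.14]],
    [[3, -4.7, 0], [0, 0, 0.25]],
    [[4.1, -6.5, 0], [0, 0, 0.36]],
    [[5.2, -8.3, 0], [0, 0, 0.47]],
    [[6.3, -10, 0], [0, 0, 0.57]],
    [[7.3, -11.6, 0], [0, 0, 0.65]],
    [[8.2, -13, 0], [0, 0, 0.7]],
    [[8.73, -13.83, 0], [0, 0, 0.73]],
    [[8.73, -13.83, 0], [0, 0, 0.73]]
  ]
}}

```text
time: 12.55
tool_pos: [664.7, -148.1, 299.9]
tcp_rot: [-180.0, 0.1, 23.9]
ft_force: [-0.3, 1.1, -0.2]
finger_gap: 85.3
grip_force: 0.0
```

```bash
sed -i 's/range(4)/range(9)/; s/i<2/i<6/' g.py; python3 g.py
```

```text
12.9 [ 664.30479922 -144.93034574  301.73188713] [ 1.79982104e+02 -2.90324666e-02  2.41161967e+01]
slim [ 6.62339549e+02 -1.46934649e+02  4.14353781e-01] 23.74072288689205 0.04466068376866543
13.0 [ 664.34566237 -145.24481749  301.66973727] [ 1.79979497e+02 -2.52449924e-02  2.40958849e+01]
slim [ 6.62397644e+02 -1.47028644e+02  4.24181944e-01] 24.30383512431537 0.0407494305097791
13.1 [ 664.39116477 -145.55759025  301.50285649] [ 1.79984663e+02 -1.74519126e-02  2.40817817e+01]
slim [ 6.61700107e+02 -1.46930618e+02  4.19255256e-01] 24.021556717431288 0.040276838409013
```

View pics/w4.png

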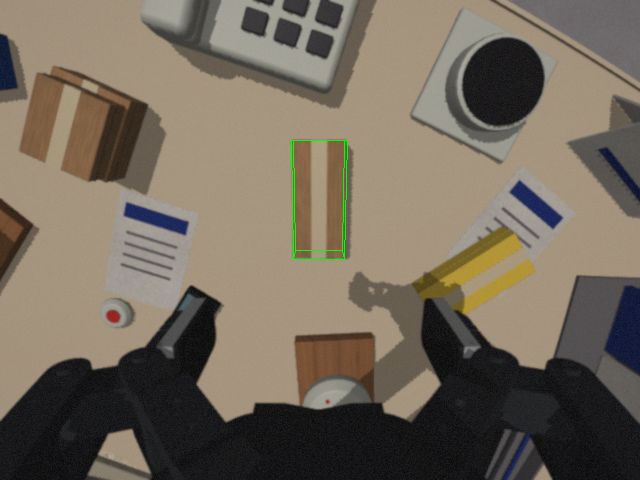

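The wrist picture shows the slim carton alone at (320,200), corners about (292,140) to (346,259), and the outline fits. I'll grip it there.

{"method": "send_rows", "body": {
  "steps": [
    [[-0.08, -0.03, -1.5], [0, 0, 0]],
    [[-0.08, -0.03, -3.2], [0, 0, 0]],
    [[-0.08, -0.03, -4.9], [0, 0, 0]],
    [[-0.08, -0.03, -6.3], [0, 0, 0]],
    [[-0.08, -0.03, -7.5], [0, 0, 0]],
    [[-0.08, -0.03, -8.5], [0, 0, 0]],
    [[-0.08, -0.03, -9.2], [0, 0, 0]],
    [[-0.08, -0.03, -9.6], [0, 0, 0]],
    [[-0.08, -0.03, -9.82], [0, 0, 0]],
    [[-0.08, -0.03, -9.82], [0, 0, 0]]
  ]
}}

```text
time: 14.4
tool_pos: [662.4, -147.0, 7.0]
tcp_rot: [180.0, -0.0, 24.1]
ft_force: [0.5, -0.2, 0.8]
finger_gap: 85.3
grip_force: 0.0
```

{"method": "send_rows", "body": {
  "steps": [
    [[0, 0, 0], [0, 0, 0]],
    [[0, 0, 0], [0, 0, 0]],
    [[0, 0, 0], [0, 0, 0]],
    [[0, 0, 0], [0, 0, 0]],
    [[0, 0, 0], [0, 0, 0]],
    [[0, 0, 0], [0, 0, 0]]
  ],
  "fingers": 1,
  "squeeze": 35
}}

```text
time: 15.15
tool_pos: [663.0, -147.2, 8.0]
tcp_rot: [179.9, -0.1, 24.1]
ft_force: [-0.4, -0.8, 6.9]
finger_gap: 61.2
grip_force: 39.8
```

{"method": "send_rows", "body": {
  "steps": [
    [[0, 0, 0.2], [0, 0, 0]],
    [[0, 0, 0.6], [0, 0, 0]],
    [[0, 0, 1.2], [0, 0, 0]],
    [[0, 0, 2], [0, 0, 0]],
    [[0, 0, 3], [0, 0, 0]],
    [[0, 0, 4], [0, 0, 0]],
    [[0, 0, 5], [0, 0, 0]],
    [[0, 0, 6], [0, 0, 0]],
    [[0, 0, 6], [0, 0, 0]],
    [[0, 0, 6], [0, 0, 0]]
  ]
}}

```text
time: 16.4
tool_pos: [661.6, -146.7, 185.8]
tcp_rot: [-180.0, 0.0, 24.1]
ft_force: [-0.8, 0.8, -2.1]
finger_gap: 61.2
grip_force: 39.1
```

{"method": "send_rows", "body": {
  "steps": [
    [[-0.6, 0.9, 0], [0, 0, -0.03]],
    [[-1.6, 2.5, 0], [0, 0, -0.1]],
    [[-2.7, 4.2, 0], [0, 0, -0.2]],
    [[-3.8, 6, 0], [0, 0, -0.32]],
    [[-5, 7.8, 0], [0, 0, -0.44]],
    [[-6.1, 9.6, 0], [0, 0, -0.56]],
    [[-7.2, 11.3, 0], [0, 0, -0.66]],
    [[-8.1, 12.9, 0], [0, 0, -0.72]],
    [[-8.66, 13.877, 0], [0, 0, -0.733]],
    [[-8.66, 13.877, 0], [0, 0, -0.733]]
  ]
}}

```text
time: 17.65
tool_pos: [399.9, 270.7, 184.7]
tcp_rot: [179.9, 0.1, -17.7]
ft_force: [1.1, 0.2, -1.7]
finger_gap: 61.1
grip_force: 39.2
```

{"method": "send_rows", "body": {
  "steps": [
    [[0, 0, 0], [0, 0, 0]],
    [[0, 0, -0.6], [0, 0, 0]],
    [[0, 0, -1.4], [0, 0, 0]],
    [[0, 0, -2.2], [0, 0, 0]],
    [[0, 0, -2.9], [0, 0, 0]],
    [[0, 0, -3.3], [0, 0, 0]],
    [[0, 0, -3.5], [0, 0, 0]],
    [[0, 0, -3.5], [0, 0, 0]],
    [[0, 0, -3.5], [0, 0, 0]],
    [[0, 0, -3.5], [0, 0, 0]]
  ]
}}

```text
time: 18.9
tool_pos: [402.8, 269.7, 82.4]
tcp_rot: [-179.9, -0.1, -17.9]
ft_force: [0.4, 0.0, -1.8]
finger_gap: 61.7
grip_force: 39.2
```

```bash
cat > k.py <<'E'
from h import *
for _ in range(6): s=snapshot("wrist")
t=snapshot("scene"); q=sense(); print(q["time"],q["tool_pos"],q["tcp_rot"],q["ft_force"])
a=cv2.resize(t["img"][160:260,370:490,::-1].copy(),(480,400),interpolation=cv2.INTER_CUBIC)
b=cv2.resize(s["img"][:,:,::-1][120:480,160:480],(320,400))
cv2.imwrite("pics/p5.png",np.hstack([a,b]))
E
python3 k.py
```

```text
19.25 [402.22169258 269.49890581  81.65704931] [-1.79993023e+02 -3.83720863e-03 -1.79402070e+01] [-0.23994103 -0.12188606 -1.56399119]
```

View pics/p5.png

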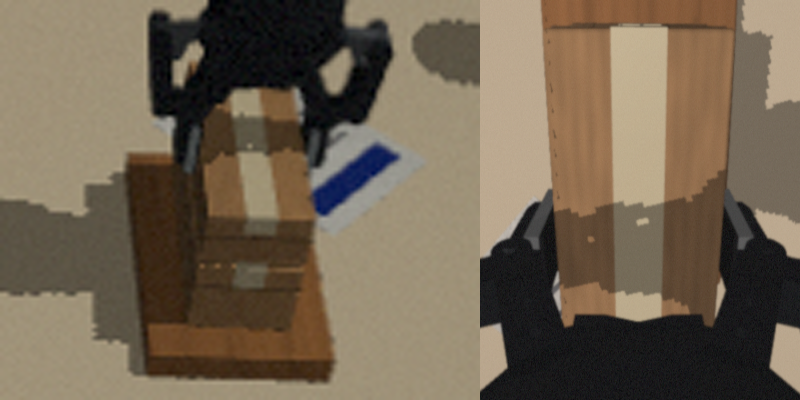

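The crop shows the slim carton held just above the deep one, well aligned, with a gap of about 4 mm at (255,265). I'll lower it gently.

{"method": "send_rows", "body": {
  "steps": [
    [[0, 0, -0.04], [0, 0, 0]],
    [[0, 0, -0.08], [0, 0, 0]],
    [[0, 0, -0.12], [0, 0, 0]],
    [[0, 0, -0.14], [0, 0, 0]],
    [[0, 0, -0.14], [0, 0, 0]]
  ]
}}

```text
time: 19.88
tool_pos: [402.4, 269.5, 77.9]
tcp_rot: [-180.0, -0.0, -17.9]
ft_force: [-2.2, -1.4, 5.3]
finger_gap: 61.3
grip_force: 39.9
```

{"method": "send_rows", "body": {
  "steps": [
    [[0, 0, -0.02], [0, 0, 0]],
    [[0, 0, -0.03], [0, 0, 0]],
    [[0, 0, -0.03], [0, 0, 0]]
  ]
}}

```text
time: 20.25
tool_pos: [402.4, 269.5, 77.9]
tcp_rot: [-180.0, -0.0, -17.9]
ft_force: [-7.0, -3.1, 14.3]
finger_gap: 61.6
grip_force: 41.2
```

{"method": "send_rows", "body": {
  "steps": [
    [[0, 0, 0.03], [0, 0, 0]],
    [[0, 0, 0.03], [0, 0, 0]],
    [[0, 0, 0.03], [0, 0, 0]],
    [[0, 0, 0.03], [0, 0, 0]],
    [[0, 0, 0.03], [0, 0, 0]]
  ],
  "fingers": 0
}}

```text
time: 20.88
tool_pos: [402.2, 269.4, 77.3]
tcp_rot: [180.0, 0.0, -17.9]
ft_force: [-0.4, -0.7, -0.4]
finger_gap: 85.1
grip_force: 0.0
```

{"method": "send_rows", "body": {
  "steps": [
    [[0, 0, 0.4], [0, 0, 0]],
    [[0, 0, 1], [0, 0, 0]],
    [[0, 0, 1.9], [0, 0, 0]],
    [[0, 0, 3], [0, 0, 0]],
    [[0, 0, 4.3], [0, 0, 0]],
    [[0, 0, 5.8], [0, 0, 0]],
    [[0, 0, 7], [0, 0, 0]],
    [[0, 0, 7.5], [0, 0, 0]],
    [[0, 0, 7.5], [0, 0, 0]],
    [[0, 0, 7.5], [0, 0, 0]]
  ]
}}

```text
time: 22.12
tool_pos: [401.6, 269.1, 300.6]
tcp_rot: [179.9, 0.1, -17.9]
ft_force: [-0.9, 0.8, 0.0]
finger_gap: 85.7
grip_force: 0.0
```

```bash
cat > l.py <<'E'
from h import *
for _ in range(6): s=snapshot("wrist")
q=sense(); print(q["time"],q["tool_pos"],q["tcp_rot"])
f=lambda p:[(p[0],p[1],p[2],140,62,70,106)]
c=proj(s,np.array([[402.,269.5,100]]))[0]; m,_=mask("slim_carton","wrist",c,60); r=None
if m is not None:
    r,e=fit([(s,m.astype(float))],f,[402.3,269.5,-.31],[6,6,.05]); print("slim",r,np.degrees(r[2]),e)
t=snapshot("scene")
a=cv2.resize(t["img"][160:260,370:470,::-1].copy(),(400,400),interpolation=cv2.INTER_CUBIC)
b=cv2.resize(s["img"][:,:,::-1][90:300,220:420],(400,420),interpolation=cv2.INTER_CUBIC)[:400]
cv2.imwrite("pics/p6.png",np.hstack([a,b]))
E
python3 l.py
```

```text
22.425 [401.95942045 269.28821805 301.5477304 ] [ 1.79943617e+02  5.68471544e-02 -1.79460813e+01]
slim [ 4.01938280e+02  2.70042079e+02 -3.12281458e-01] -17.892409554582105 0.037622466973846
```

View pics/p6.png

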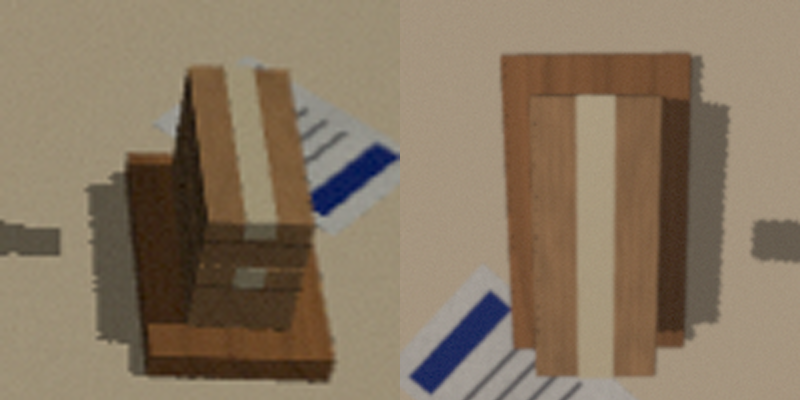

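The slim carton reads (401.9, 270.0, -17.9°) against the deep carton's (402.1, 270.0, -18.1°), so they are flush. The picture shows the closed stack centred on the stand with the gripper clear of it.

```bash
python3 -c "
from bench import order
print(order.hand_in())"
```

```text
the job is handed in; nothing more can be done
None
```

The job is handed in: the deep carton lies lengthwise in the middle of the empty stand (within about 3 mm) with the slim carton squarely on top (within about 1 mm), and I never reached for the squarish pile.

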